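Divert the grinding balls to the other tray

ROBOT

A 7-joint arm with a two-finger parallel gripper is mounted at the origin on the work surface. World frame = base frame: x ahead of the robot, y to its left, z up, the work surface at z = 0. Lengths are in m, angles in rad, forces in N, time in s.
With the tool pointing down it reaches from about 0.35 to 0.775 m from the base axis. Payload 3.1 kg.
Tool frame: the origin (TCP) lies between the finger pads; the fingertips stand 19 mm ahead of it and the grasp point (between the pads) is the TCP; z points along the fingers, y is the line along which they close (so a half turn about z gives the same grasp; the last joint's range is limited). The gripper opens to 85 mm and grips with 20 to 120 N. Pads are 22 mm wide; open, the fingers measure 114 mm over their backs; the gripper's body (76 mm by 85 mm) begins 54 mm behind the grasp point. The pads swing forward as they close: fully open they stand 13 mm farther back than shut.
Start: joints at [1.074, 0.311, 0.014, 1.512, -0.004, 1.319, -0.027], TCP at [0.242, -0.494, 0.25] pointing down, gripper open.
Joint ranges: [-2.7, 2.7], [-0.3, 1.91], [-1.27, 1.3], [0.12, 2.57], [-1.44, 4.58], [0.2, 2.03], [-3.05, 3.05]. Speed limits (rad/s): [2.79, 2.79, 3.14, 3.14, 3.14, 3.14, 3.14].

INTERFACE

Orientations are given as a unit quaternion [w, x, y, z].
In Python, from station import r, viewer, ticket gives the robot as it stands.
- The arm moves only by the shell command python3 -m pendant 'ROWS'. ROWS is JSON, a list that holds one entry, the list of rows, each a list of 7 numbers: the opening, from 0 (shut) to 1 (fully open), then the shift along the tool's x, y, z in m, then the turn, a rotation vector about the tool's x, y, z in units of 5 degrees (1.0 is 5 degrees). In form: [[[grip, dx, dy, dz, rx, ry, rz], ...]]. A call has 1 to 8 rows; each row is the pose to reach, as a shift and turn from the pose commanded when the call began, along the tool's axes at that moment; what a row does not reach only later rows make up. A row lasts 1/12 s, in which the tool goes at most 41.7 mm and 7.16 degrees, less where a joint would pass 70% of its speed; a pose out of reach is approached as far as the arm can. A call with a gripper value outside its range is refused whole. The fingers move at their own pace and stop on an object; the grip force is fixed at half the most. Time passes only in rows, so rows that repeat a pose let the fingers close. It gives the time, the measured TCP pose, the force, the opening and the grip force at its end, in the units of the state.
- r.read_state(): the state, without advancing time (a new reading comes with each control period).
- viewer.get_image(name): name is "side" or "top"; returns (picture, depth): 480x640x3 uint8, red, green, blue; 480x640 float32, m along the optical axis (not along the pixel's ray), 0 where there is no reading.
- viewer.calibration(name): a dict with "fx", "fy", "cx", "cy" (pixels), "rvec" (rotation vector, rad) and "tvec" (3), from world to camera coordinates, as OpenCV has them. Camera axes: x right, y down, z forward; pixel columns grow to the right and rows downward; lengths in m; the calibration is good to about 2 mm. A picture is of the moment at which its call begins. calibration takes no time and is no camera call.
- ticket.sign_off(): hands the job in; it is judged then, once.
The state is a dict: "time": time; "joints": joint angles; "joint_velocities": joint speeds; "joint_efforts": joint torques, N m; "tcp_pos": TCP position; "eef_rot": TCP orientation; "contact_force": force on the tool from outside, world axes, zero at the start; "ft_torque": the same for the moment, N m; "gripper_width": finger opening in m; "grasp_force": force on a finger pad.
Only numpy, scipy, OpenCV 4.12 (cv2) and the standard library are available. Lean on these libraries where they do the work, as an engineer would, in place of code of your own. Each camera call takes 0.05 s, during which the arm holds its last target. There are 200 camera calls.

TASK

The seesaw gate of the ball feeder is tipped towards one tray: press its raised end down with the fingertips until it rocks over to the other side, and only then push the shutter's black tab fully to the left (the station's left) so that all four steel balls roll down into the tray on that other side. Do not touch the balls, lift nothing, and leave the trays and everything else on the bench where they stand.

Things in the scene. Friction and masses are not known exactly. Their poses are not given: they have to be found in the camera images.
- station: Fixed blue feeder stand. Origin on the bench top under the gate's middle; x runs from the gate back up the feed channel (roughly away from the robot), y to the left along the gate, z up. The 32 mm wide channel slopes down from x = 155 mm to a lip at x = 12 mm, floor 176 to 150 mm high, walls 22 mm more. A splash plate at x = -23 to -12 mm, y = -30 to 30 mm, is 185 mm high.
- gate (a joint): Seesaw gate: steel trough 200 mm long (station y), 30 mm wide, on a pivot pin along the station's x, 85 mm high; trough floor 35 mm above the pin. In rad: +0.22 = left (+y) end down, -0.22 = right end down. Starts tipped to either side (may still settle onto its stop in the first half second). Top-heavy, no friction: pressed past level (about 1 N) it falls over by itself to the other stop and stays.
- pad_left (a point): Centre of the top face of the flat press pad (38 x 34 mm, 3 mm thick) on the robot side of the gate's left end; fixed to the gate, 83 mm left of the pivot and 36 mm to the robot side (station x = -36 mm), 135 mm high when level, about 18 mm higher or lower at the stops.
- pad_right (a point): The same pad at the gate's right end, 83 mm right of the pivot.
- shutter (a joint): Shutter plate that crosses the feed channel at station x = 50 mm and holds the balls back. Value in m: about 0 = shut (start), 0.045 = fully open. Slides straight to the station's +y (left) only; needs about 1.5 N and stays where left.
- shutter_tab (a point): Centre of the shutter's upright black tab, 14 mm (x) x 10 mm (y) x 34 mm tall, standing above the channel: from 185 to 219 mm above the bench. When shut it is over the middle of the channel; pushing its right (-y) side 45 mm to the left opens the shutter. The channel walls beside it reach 181 mm.
- tray_left: Loose open white plastic tray, 120 (x) x 150 (y) x 50 mm, wall 3 mm, 0.8 kg, on the bench under the left (+y) end of the gate. Origin at the centre of its underside.
- tray_right: Loose open white plastic tray, 120 (x) x 150 (y) x 50 mm, wall 3 mm, 0.8 kg, on the bench under the right (-y) end of the gate. Origin at the centre of its underside.
- ball0: Steel grinding ball, 20 mm across, 33 g; origin at its centre. Waits in the feed channel, number 1 of 4 behind the shutter.
- ball1: Steel grinding ball, 20 mm across, 33 g; origin at its centre. Waits in the feed channel, number 2 of 4 behind the shutter.
- ball2: Steel grinding ball, 20 mm across, 33 g; origin at its centre. Waits in the feed channel, number 3 of 4 behind the shutter.
- ball3: Steel grinding ball, 20 mm across, 33 g; origin at its centre. Waits in the feed channel, number 4 of 4 behind the shutter.
- jar: Bystander, loose: small lidded sample jar, 48 mm across, 65 mm tall, beside the feed channel on the left. Origin at the centre of its underside.
- beaker: Bystander, loose: small glass beaker, 52 mm across, 60 mm tall, beside the feed channel on the right. Origin at the centre of its underside.
- reagent: Bystander, loose: amber reagent bottle, 66 mm across, 120 mm tall, to the left. Origin at the centre of its underside.
- spatula: Bystander, loose: spatula lying on the bench, 190 mm long, to the left.
- weight: Bystander, loose: brass cylinder weight, 36 mm across, 35 mm tall, to the right. Origin at the centre of its underside.
- mortar: Bystander, loose: white ceramic bowl, 90 mm across, 50 mm tall, to the right. Origin at the centre of its underside.
Not all that is in view belongs to the job. Leave any orange or red look-alike of the tray_left alone. Leave any orange look-alike of the tray_right alone.

How it is judged:
By the outcome, as a careful person would: the job done as asked, in the order asked, and still so for the second after the job is handed in, with the robot touching nothing.
It also fails if it takes over 48 s, if anything falls off the work surface, if the arm or the gripper's body presses on something with over 40 N, if the wrist force passes 120 N, or if a joint passes its speed limit or range.

## Working session

There is one attempt and no reset: what is moved stays moved. The work goes in short steps, Python scripts to look and compute and a shell command to move; the robot and the scene stay as the last step left them, time stands still between calls to the robot, and variables do not carry over. Pictures are saved under pics/ and viewed, at most 10 in all, crops included, and the job is handed in when it is done.

```bash
mkdir -p pics; cat > h.py <<'E'
import numpy as np, cv2
from station import r, viewer, ticket
def shot(name,fn):
    im,d=viewer.get_image(name); cv2.imwrite('pics/'+fn+'.png',im[:,:,::-1]); np.save('pics/'+fn+'.npy',d); return im,d
def world(name,d):
    c=viewer.calibration(name); R=cv2.Rodrigues(np.array(c['rvec'],float))[0]; t=np.array(c['tvec'],float).ravel()
    v,u=np.mgrid[0:480,0:640]
    p=np.stack([(u-c['cx'])/c['fx']*d,(v-c['cy'])/c['fy']*d,d],-1)
    return (p-t)@R
def proj(name,P):
    c=viewer.calibration(name); K=np.array([[c['fx'],0,c['cx']],[0,c['fy'],c['cy']],[0,0,1.]])
    return cv2.projectPoints(np.array(P,float).reshape(-1,1,3),np.array(c['rvec'],float),np.array(c['tvec'],float),K,None)[0].reshape(-1,2)
E
python3 - <<'E'
from h import *
for n in('top','side'): shot(n,n+'0')
print(r.read_state())
E
```

```text
{'time': 0.1, 'joints': array([ 1.07428582,  0.31168715,  0.01396678,  1.51287478, -0.00439423,
        1.31916765, -0.02717824]), 'joint_velocities': array([-0.00032296, -0.00303017, -0.00031192, -0.00444301, -0.00199192,
        0.00142521,  0.00084728]), 'joint_efforts': array([ 4.95618333e-04, -3.80855656e+01,  1.46349482e-01, -2.31242609e+01,
        1.21999692e-02,  8.11233069e-03, -2.56144767e-05]), 'tcp_pos': array([ 0.24137541, -0.49354505,  0.24931567]), 'eef_rot': array([-1.01536880e-03,  9.74240054e-01,  2.25510993e-01, -2.79520751e-04]), 'contact_force': array([-0.55328569, -0.12338247,  0.65043339]), 'ft_torque': array([ 0.02222659, -0.00979536, -0.01987332]), 'grasp_force': 0.0, 'gripper_width': 0.08518411501189724}
```

View pics/top0.png

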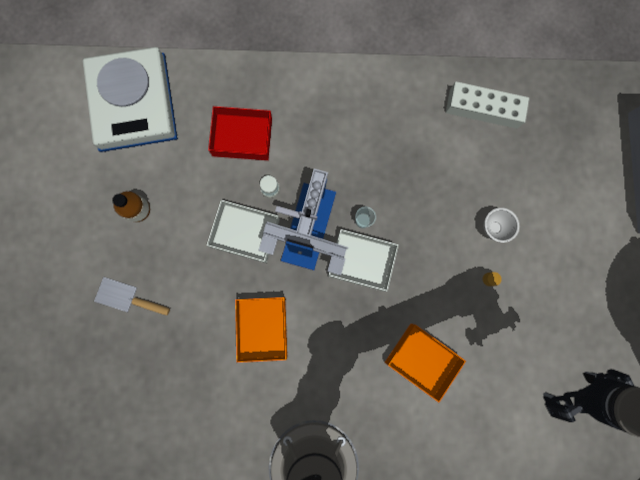

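View pics/side0.png

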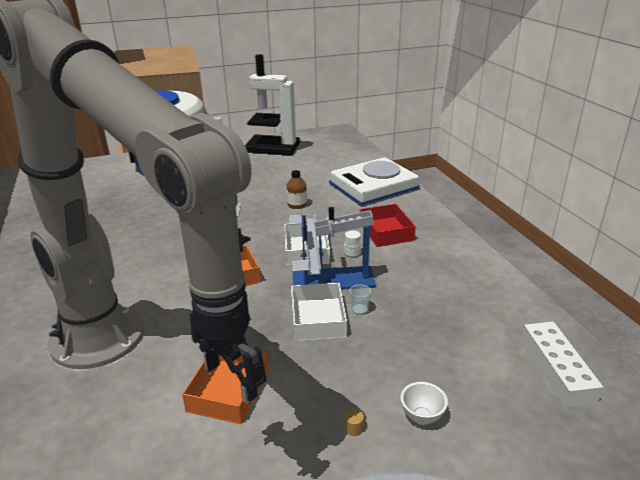

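The top view shows the station around (310,220) with the channel running up to (316,175). The white trays are at (243,230) and (363,260), and these are the ones meant because they sit under the gate ends. The orange boxes at (261,328) and (425,362) and the red box at (240,133) are look-alikes. I'll confirm in an enlarged crop and measure.

```bash
python3 - <<'E'
from h import *
im=cv2.imread('pics/top0.png'); d=np.load('pics/top0.npy'); W=world('top',d)
cv2.imwrite('pics/crop0.png',cv2.resize(im[150:300,200:405],None,fx=3.9,fy=3.9,interpolation=cv2.INTER_CUBIC))
def show(u,v): print((u,v),im[v,u,::-1],W[v,u].round(4))
for p in [(270,240),(265,245),(338,258),(335,265),(307,212),(306,209),(243,230),(363,260),(316,172),(300,243)]: show(*p)
# blobs by height in station area
sub=np.zeros(d.shape,bool); sub[160:290,200:400]=1
hsv=cv2.cvtColor(im,cv2.COLOR_BGR2HSV)
dark=sub&(hsv[...,2]<60)&(W[...,2]>.19); print('tab',dark.sum(),W[dark].mean(0).round(4),W[dark].max(0))
blue=sub&(hsv[...,1]>150)&(abs(hsv[...,0].astype(int)-110)<15); 
for lo,hi in((-.01,.03),(.17,.2)):
    m=blue&(W[...,2]>lo)&(W[...,2]<hi)
    if m.sum()>3: print('blue',lo,m.sum(),W[m].mean(0).round(4),cv2.minAreaRect(W[m][:,:2].astype(np.float32)*1000))
for lo,hi in((.04,.056),):
    for u0,u1 in((205,270),(330,400)):
        s=np.zeros_like(sub);s[190:295,u0:u1]=1
        m=s&(W[...,2]>lo)&(W[...,2]<hi)
        print('tray',m.sum(),cv2.minAreaRect(W[m][:,:2].astype(np.float32)*1000))
E
```

```text
(270, 240) [153 159 170] [0.5371 0.1093 0.1522]
(265, 245) [155 161 171] [0.5256 0.1201 0.1524]
(338, 258) [148 153 163] [ 0.5028 -0.0469  0.113 ]
(335, 265) [151 156 166] [ 0.4864 -0.0402  0.1114]
(307, 212) [22 24 26] [0.5896 0.0269 0.2194]
(306, 209) [46 47 51] [0.6052 0.0295 0.1745]
(243, 230) [201 210 203] [ 0.5822  0.1941 -0.0015]
(363, 260) [205 215 207] [ 0.5089 -0.1193  0.0025]
(316, 172) [160 165 176] [0.6905 0.0086 0.1747]
(300, 243) [26 25 28] [0.5274 0.041  0.185 ]
tab 42 [0.5718 0.0252 0.3033] [0.59671751 0.03109319 1.12985902]
blue -0.01 1168 [0.5885 0.0174 0.0098] ((595.163330078125, 23.68521499633789), (87.98155212402344, 212.6050567626953), 75.18156433105469)
blue 0.17 95 [0.5212 0.0425 0.1833] ((521.6705932617188, 43.008209228515625), (58.9417610168457, 6.7281413078308105), 75.81430053710938)
tray 293 ((599.126708984375, 182.17062377929688), (150.48074340820312, 174.25421142578125), 75.19937133789062)
tray 345 ((538.87744140625, -122.39021301269531), (150.11093139648438, 190.8352813720703), 76.02886199951172)
```

View pics/crop0.png

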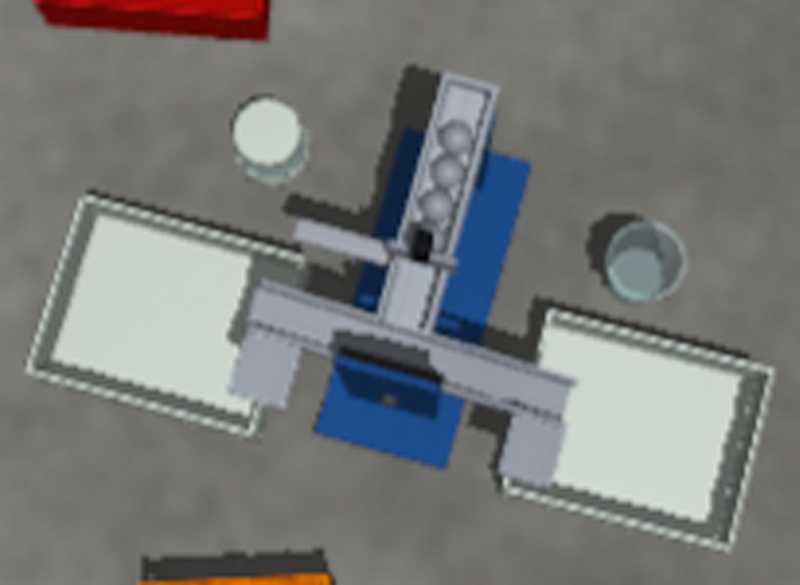

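The crop shows that the left pad (crop 265,370) is raised at z≈0.152 and the right pad (535,450) is down at z≈0.112. The white trays under the gate ends are confirmed. The tab is at crop (422,243), and three balls are visible behind it. So I press the left pad, then push the tab left.

```bash
cat >> h.py <<'E'
from scipy.spatial.transform import Rotation as Ro
YAW=np.radians(-14.5); C=np.array([.5386,.0386])
SX=np.array([np.cos(YAW),np.sin(YAW)]); SY=np.array([-SX[1],SX[0]])
def go(x,y,z,yaw=YAW):
    "tool-frame row to put TCP at station x,y,z (m), pointing down"
    s=r.read_state(); q=s['eef_rot']; R=Ro.from_quat([*q[1:],q[0]])
    T=Ro.from_matrix(np.array([[np.cos(yaw),np.sin(yaw),0],[np.sin(yaw),-np.cos(yaw),0],[0,0,-1]]))
    p=np.array([*(C+x*SX+y*SY),z])
    print('shift',R.inv().apply(p-s['tcp_pos']).round(4),'turn',((R.inv()*T).as_rotvec(degrees=True)/5).round(2))
def where():
    s=r.read_state(); e=s['tcp_pos'][:2]-C; print('t',s['time'],'station',(e@SX).round(4),(e@SY).round(4),s['tcp_pos'][2].round(4),'F',s['contact_force'].round(2),'w',s['gripper_width'])
E
python3 -c "
from h import *
go(-.037,.078,.27)"
```

```text
shift [ 0.5234 -0.4308 -0.0198] turn [-0.02  0.01  8.11]
```

```bash
python3 -m pendant '[[[0,0.26,-0.215,-0.02,0,0,4],[0,0.26,-0.215,-0.02,0,0,4],[0,0.26,-0.215,-0.02,0,0,4],[0,0.26,-0.215,-0.02,0,0,4],[0,0.26,-0.215,-0.02,0,0,4],[0,0.26,-0.215,-0.02,0,0,4],[0,0.26,-0.215,-0.02,0,0,4],[0,0.26,-0.215,-0.02,0,0,4]]]'; python3 -c "
from h import *
where();go(-.037,.078,.27)"
```

```text
time: 0.77
tcp_pos: [0.3771, -0.1928, 0.2696]
eef_rot: [0.0, 0.999, 0.053, -0.0]
contact_force: [1.7, -1.1, 0.1]
gripper_width: -0.0001
grasp_force: 0.0
t 0.7667 station -0.0984 -0.2645 0.2696 F [ 1.69 -1.14  0.13] w -8.353218062674785e-05
shift [ 0.1778 -0.2991 -0.0005] turn [0.   0.   4.11]
```

```bash
python3 -m pendant '[[[0,0.175,-0.297,0,0,0,4.1],[0,0.175,-0.297,0,0,0,4.1],[0,0.175,-0.297,0,0,0,4.1],[0,0.175,-0.297,0,0,0,4.1],[0,0.175,-0.297,0,0,0,4.1],[0,0.175,-0.297,0,0,0,4.1],[0,0.175,-0.297,0,0,0,4.1],[0,0.175,-0.297,0,0,0,4.1]]]'; python3 -m pendant '[[[0,0,0,0,0,0,0],[0,0,0,0,0,0,0],[0,0,0,0,0,0,0]]]'; python3 -c "
from h import *
where();go(-.037,.078,.18)
shot('top','t1');shot('side','s1')
im=cv2.imread('pics/t1.png')[190:290,220:380]; im2=cv2.imread('pics/s1.png')[150:330,220:420]
cv2.imwrite('pics/c1.png',np.hstack([cv2.resize(im,(400,300),interpolation=3),cv2.resize(im2,(333,300),interpolation=3)]))"
```

```text
time: 1.43
tcp_pos: [0.5053, 0.0883, 0.2694]
eef_rot: [0.0, 0.992, -0.126, -0.0]
contact_force: [0.6, -0.4, 0.5]
gripper_width: 0.0003
grasp_force: 0.0
time: 1.68
tcp_pos: [0.5048, 0.086, 0.269]
eef_rot: [0.001, 0.992, -0.126, -0.001]
contact_force: [0.1, -0.3, 0.1]
gripper_width: -0.0002
grasp_force: 0.0
t 1.6833 station -0.0446 0.0374 0.269 F [ 0.09 -0.28  0.12] w -0.0002043008033627375
shift [ 0.0078 -0.0407  0.089 ] turn [0.02 0.01 0.01]
```

View pics/c1.png

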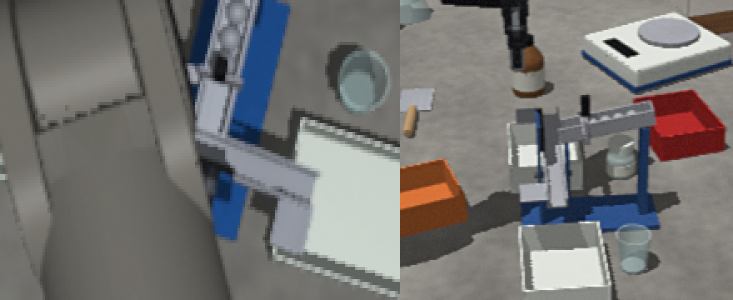

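The arm hides the left pad from above. In the side crop the shut fingertips are at (517,60), above the gate and clear of it, and nothing has been disturbed. I move over the pad and lower.

```bash
python3 -m pendant '[[[0,0.008,-0.0405,0,0,0,0],[0,0.008,-0.0405,0,0,0,0],[0,0.008,-0.0405,0.04,0,0,0],[0,0.008,-0.0405,0.08,0,0,0],[0,0.008,-0.0405,0.08,0,0,0],[0,0.008,-0.0405,0.08,0,0,0],[0,0.008,-0.0405,0.08,0,0,0]]]';python3 -c "
from h import *
where();go(-.037,.078,.145)"
```

```text
time: 2.37
tcp_pos: [0.5244, 0.1231, 0.1918]
eef_rot: [-0.0, 0.992, -0.127, 0.002]
contact_force: [-0.1, 0.6, 0.6]
gripper_width: 0.0
grasp_force: 0.0
t 2.3667 station -0.0349 0.0783 0.1918 F [-0.06  0.63  0.64] w 1.09658848890308e-06
shift [-0.0022  0.0004  0.0468] turn [-0.02 -0.04 -0.01]
```

```bash
python3 -m pendant '[[[0,-0.002,0,0.01,0,0,0],[0,-0.002,0,0.018,0,0,0],[0,-0.002,0,0.026,0,0,0],[0,-0.002,0,0.034,0,0,0],[0,-0.002,0,0.042,0,0,0],[0,-0.002,0,0.049,0,0,0],[0,-0.002,0,0.053,0,0,0],[0,-0.002,0,0.053,0,0,0]]]';python3 -c "
from h import *
where()
d=shot('side','s2')[1]; im=cv2.imread('pics/s2.png')[180:330,260:420]
cv2.imwrite('pics/c2.png',cv2.resize(im,None,fx=4,fy=4,interpolation=3))"
```

```text
time: 3.03
tcp_pos: [0.5207, 0.1242, 0.1381]
eef_rot: [0.001, 0.992, -0.126, -0.0]
contact_force: [-3.5, -1.3, 11.4]
gripper_width: 0.0003
grasp_force: 5.4
t 3.0333 station -0.0387 0.0784 0.1381 F [-3.49 -1.26 11.42] w 0.0003063591441969856
```

View pics/c2.png

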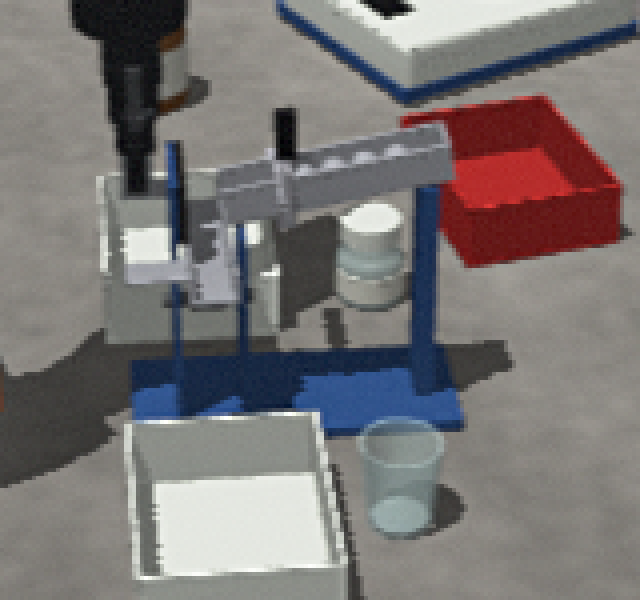

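The gate has rocked: the right pad (crop 155,270) is now raised and the fingertips hold the left end on its stop. I retreat up and go over to the tab's right side.

```bash
python3 -m pendant '[[[0,0,0,-0.03,0,0,0],[0,0,0,-0.07,0,0,0],[0,0,0,-0.11,0,0,0],[0,0,0,-0.147,0,0,0],[0,0,0,-0.147,0,0,0],[0,0.01,0,-0.147,0,0,0],[0,0.01,0,-0.147,0,0,0]]]';python3 -c "
from h import *
where(); go(.05,-.045,.28)
d=shot('side','s3')[1]; W=world('side',d)
for st in((-.036,-.070,.152),(-.036,-.092,.116)):
  u,v=proj('side',[*(C+st[0]*SX+st[1]*SY),st[2]])[0].round().astype(int); print(u,v,W[v,u].round(4),st)"
```

```text
time: 3.67
tcp_pos: [0.5322, 0.1205, 0.2827]
eef_rot: [0.001, 0.992, -0.127, 0.0]
contact_force: [0.5, 0.1, -0.9]
gripper_width: -0.0
grasp_force: 0.0
t 3.6667 station -0.0267 0.0776 0.2827 F [ 0.54  0.1  -0.87] w -1.0539214082384546e-05
shift [0.0768 0.1226 0.0029] turn [ 0.01 -0.01 -0.01]
296 247 [ 0.4853 -0.0196  0.1522] (-0.036, -0.07, 0.152)
297 265 [0.5248 0.1205 0.0019] (-0.036, -0.092, 0.116)
```

The gate is confirmed over: the right pad is at z=0.152 with nothing touching it. Next I go to the right of the tab.

```bash
python3 -m pendant '[[[0,0.077,0.1225,0,0,0,0],[0,0.077,0.1225,0,0,0,0],[0,0.077,0.1225,0,0,0,0],[0,0.077,0.1225,0,0,0,0],[0,0.077,0.1225,0,0,0,0],[0,0.077,0.1225,0.03,0,0,0],[0,0.077,0.1225,0.067,0,0,0],[0,0.077,0.1225,0.067,0,0,0]]]';python3 -c "
from h import *
where(); go(.05,.03,.214)
shot('top','t4');shot('side','s4')
im=cv2.imread('pics/t4.png')[160:280,250:370]; im2=cv2.imread('pics/s4.png')[160:300,270:410]
cv2.imwrite('pics/c4.png',np.hstack([cv2.resize(im,(390,390),interpolation=3),cv2.resize(im2,(390,390),interpolation=3)]))"
```

```text
time: 4.38
tcp_pos: [0.5677, -0.0158, 0.2069]
eef_rot: [0.001, 0.992, -0.125, -0.01]
contact_force: [-1.5, 0.4, -1.9]
gripper_width: -0.0003
grasp_force: 0.0
t 4.3833 station 0.0418 -0.0454 0.2069 F [-1.47  0.39 -1.9 ] w -0.000322224269646565
shift [ 0.0082 -0.0753 -0.0076] turn [0.05 0.23 0.03]
```

View pics/c4.png

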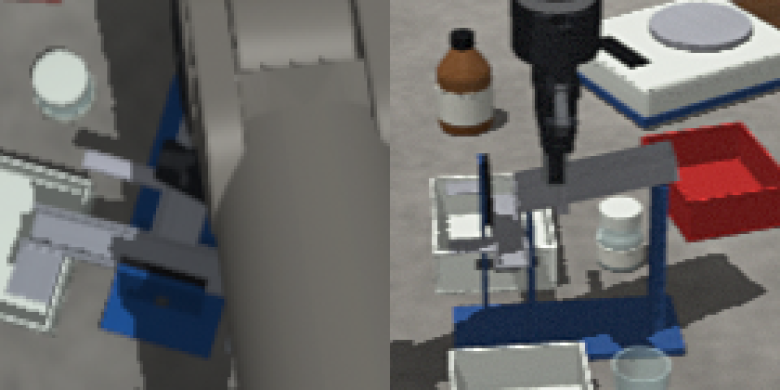

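The fingers (side crop 556,170) are just right of the channel and the tab; the gate's left end (top crop 50,240) is down. I settle the pose and raise a few mm.

```bash
python3 -m pendant '[[[0,0.004,0,-0.005,0,0,0],[0,0.004,0,-0.005,0,0,0],[0,0.004,0,-0.005,0,0,0]]]';python3 -c "
from h import *
where(); go(.05,.03,.214)"
```

```text
time: 4.73
tcp_pos: [0.5808, -0.0166, 0.2247]
eef_rot: [-0.0, 0.992, -0.126, 0.003]
contact_force: [0.0, 0.1, 0.4]
gripper_width: -0.0
grasp_force: 0.0
t 4.7333 station 0.0547 -0.0429 0.2247 F [0.01 0.05 0.41] w -1.824544743866581e-05
shift [-0.0046 -0.0729  0.0108] turn [-0.02 -0.06  0.01]
```

```bash
python3 -m pendant '[[[0,-0.004,-0.006,0.009,0,0,0],[0,-0.004,-0.014,0.009,0,0,0],[0,-0.004,-0.022,0.009,0,0,0],[0,-0.004,-0.03,0.009,0,0,0],[0,-0.004,-0.038,0.009,0,0,0],[0,-0.004,-0.046,0.009,0,0,0],[0,-0.004,-0.054,0.009,0,0,0],[0,-0.004,-0.062,0.009,0,0,0]]]';python3 -c "
from h import *
where()"
```

```text
time: 5.4
tcp_pos: [0.5902, 0.0449, 0.2126]
eef_rot: [0.0, 0.992, -0.126, -0.0]
contact_force: [-0.9, -1.2, -1.1]
gripper_width: 0.0
grasp_force: 0.7
t 5.4 station 0.0484 0.019 0.2126 F [-0.85 -1.17 -1.14] w 3.666902864475092e-05
```

```bash
python3 -m pendant '[[[0,0,-0.004,0,0,0,0],[0,0,-0.008,0,0,0,0],[0,0,-0.011,0,0,0,0],[0,0,-0.013,0,0,0,0],[0,0,-0.015,0,0,0,0],[0,0,-0.015,0,0,0,0]]]';python3 -c "
from h import *
where()
shot('side','s5'); shot('top','t5')
im=cv2.imread('pics/t5.png')[160:280,230:350]; im2=cv2.imread('pics/s5.png')[160:300,270:410]
cv2.imwrite('pics/c5.png',np.hstack([cv2.resize(im,(390,390),interpolation=3),cv2.resize(im2,(390,390),interpolation=3)]))"
```

```text
time: 5.9
tcp_pos: [0.5921, 0.0515, 0.2127]
eef_rot: [0.006, 0.992, -0.128, -0.002]
contact_force: [-7.0, -9.0, 6.0]
gripper_width: 0.0003
grasp_force: 5.7
t 5.9 station 0.0485 0.0259 0.2127 F [-7.03 -8.97  5.95] w 0.00034681849338856914
```

View pics/c5.png

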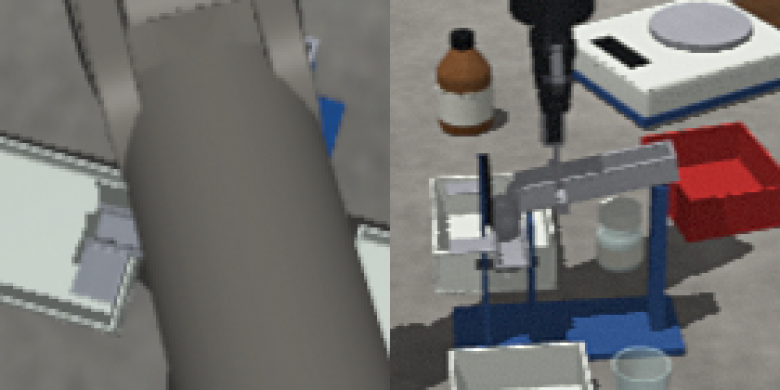

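The shutter is at its stop (9 N) and the channel in the side crop (610,170) looks emptied of balls. I back off, rise and move away to see.

```bash
python3 -m pendant '[[[0,0,0.012,0,0,0,0],[0,0,0.012,0,0,0,0],[0,0,0.012,-0.04,0,0,0],[0,0,0.012,-0.08,0,0,0],[0,0,0.012,-0.08,0,0,0],[0,0,0.05,-0.08,0,0,0],[0,-0.05,0.09,-0.08,0,0,0],[0,-0.05,0.13,-0.08,0,0,0]]]' >/dev/null; python3 -m pendant '[[[0,-0.03,0.04,0,0,0,0],[0,-0.06,0.08,0,0,0,0],[0,-0.08,0.12,0,0,0,0],[0,-0.08,0.16,0,0,0,0],[0,-0.08,0.2,0,0,0,0],[0,-0.08,0.2,0,0,0,0],[0,-0.08,0.2,0,0,0,0]]]';python3 -c "
from h import *
where()
d=shot('side','s6')[1]; shot('top','t6')
im=cv2.imread('pics/t6.png')[160:300,200:405]
cv2.imwrite('pics/c6.png',cv2.resize(im,None,fx=3.9,fy=3.9,interpolation=3))"
```

```text
time: 7.25
tcp_pos: [0.3927, -0.2207, 0.2931]
eef_rot: [0.001, 0.991, -0.13, 0.001]
contact_force: [-1.0, 0.8, -0.3]
gripper_width: 0.0003
grasp_force: 0.0
t 7.25 station -0.0764 -0.2876 0.2931 F [-1.01  0.78 -0.34] w 0.0002606439989871756
```

View pics/c6.png

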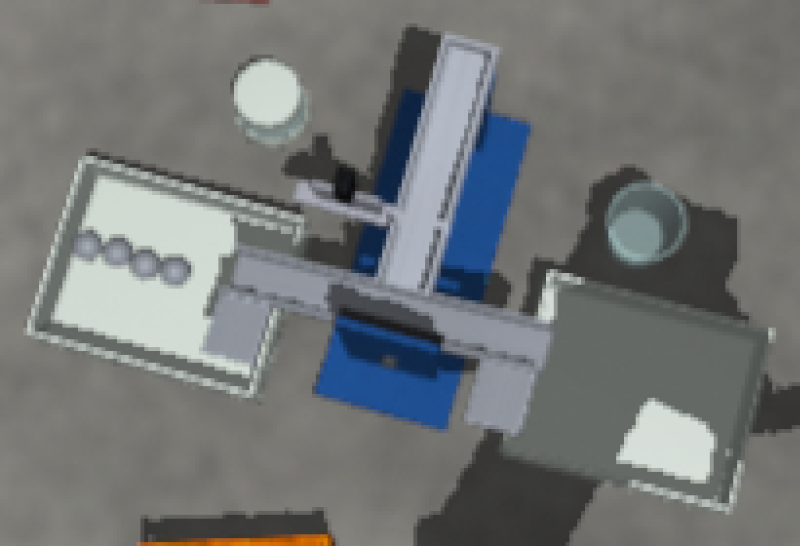

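All four balls lie in the left tray at crop (88–175,245–270), the channel is empty, and the trays and bystanders have not moved. I measure the tab's travel, let things settle and hand in.

```bash
python3 -m pendant '[[[0,0,0,0,0,0,0],[0,0,0,0,0,0,0],[0,0,0,0,0,0,0],[0,0,0,0,0,0,0],[0,0,0,0,0,0,0],[0,0,0,0,0,0,0]]]' >/dev/null; python3 - <<'E'
from h import *
m={}
for f in('top0','t6'):
    im=cv2.imread(f'pics/{f}.png'); W=world('top',np.load(f'pics/{f}.npy'))
    k=(im.max(2)<60)&(W[...,2]>.21)&(W[...,2]<.225); k[:,:280]=0;k[:,320:]=0;k[:190]=0;k[230:]=0
    m[f]=np.median(W[k],0)[:2]; print(f,k.sum(),((m[f]-C)@SX).round(4),((m[f]-C)@SY).round(4))
if (m['t6']-m['top0'])@SY>.042: print(ticket.sign_off())
E
```

```text
top0 32 0.0529 -0.0005
t6 32 0.0537 0.0438
the job is handed in; nothing more can be done
None
```

I rocked the gate over to the left and only then pushed the shutter open (about 44 mm of the 45 mm travel, to its stop); all four balls rolled into the left tray, the last picture showed nothing else moved, and the job is handed in, though the verdict was not shown.

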